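# Lock the full sharps tub

## Robot

A 7-joint arm with a two-finger parallel gripper is mounted at the origin on the work surface. World frame = base frame: x ahead of the robot, y to its left, z up, the work surface at z = 0. Lengths are in m, angles in rad, forces in N, time in s.
With the tool pointing down it reaches from about 0.4 to 0.925 m from the base axis. Payload 5.6 kg.
Tool frame: the origin (TCP) lies midway between the tips of the shut fingers; the grasp point (between the pads) lies 19 mm behind it; x points along the fingers, y is the direction in which the jaws open and shut, and the axes are right-handed (so a half turn about x gives the same grasp; the last joint's range is limited). The gripper opens to 85 mm and grips with 20 to 120 N. Pads are 22 mm wide; open, the fingers measure 114 mm over their backs; the gripper's body (76 mm by 85 mm) begins 54 mm behind the grasp point. The pads swing forward as they close: fully open they stand 13 mm farther back than shut.
Start: joints at [-1.275, 0.468, -0.012, 1.603, 0.006, 1.071, -0.056], TCP at [0.216, 0.613, 0.231] pointing down, gripper open.
Joint ranges: [-2.53, 2.53], [-0.31, 2.02], [-1.57, 1.55], [0.28, 2.44], [-1.29, 4.43], [0.15, 1.84], [-2.92, 2.92]. Speed limits (rad/s): [2.57, 2.57, 3.14, 3.14, 3.14, 3.14, 3.14].

## Interface

Orientations are given as a 3x3 rotation matrix whose columns are the frame's x, y, z axes.
In Python, from rig import observe, eyes, robot gives the robot as it stands.
- The arm moves only by the tool apply_moves, never from a script. Its arguments are lists of equal length, an entry for each row: "claw": the opening, from -1 (shut) to 1 (fully open), so that 0 is half open; "xyz": the shift along the tool's x, y, z in cm, a list of three; "twist": the turn, a rotation vector about the tool's x, y, z in rad, a list of three. A call has 1 to 8 rows; each row is the pose to reach, as a shift and turn from the pose commanded when the call began, along the tool's axes at that moment; what a row does not reach only later rows make up. A row lasts 1/12 s, in which the tool goes at most 41.7 mm and 7.16 degrees, less where a joint would pass 70% of its speed; a pose out of reach is approached as far as the arm can. A call with a gripper value outside its range is refused whole. The fingers move at their own pace and stop on an object; "squeeze" is the grip in N (left out, the last holds). Time passes only in rows, so rows that repeat a pose let the fingers close. It gives the time, the measured TCP pose, the force and the opening at its end, in the units of the state.
- observe(): the state, without advancing time (a new reading comes with each control period).
- eyes.read_camera(name): name is "scene" or "top" or "wrist"; returns (picture, depth): 384x512x3 uint8, blue, green, red; 384x512 float32, m along the optical axis (not along the pixel's ray), 0 where there is no reading.
- eyes.get_calibration(name): a dict with "K" (3x3 intrinsics, pixels), "dist_coeffs" ([k1, k2, p1, p2, k3] as OpenCV has them; the pictures are not rectified), "extrinsics" (4x4, takes a point from camera to world coordinates). Camera axes: x right, y up, looking along -z (the intrinsics and any distortion apply to the point x, -y, -z); pixel columns grow to the right and rows downward; lengths in m; the calibration is good to about 2 mm. A picture is of the moment at which its call begins: read the wrist's pose just before it. get_calibration takes no time and is no camera call; for the wrist camera it gives the pose at the moment of the call.
- robot.finish_job(): hands the job in, once; it reports no verdict.
The state is a dict: "time": time; "joint_pos": joint angles; "joint_vel": joint speeds; "joint_torque": joint torques, N m; "eef_pos": TCP position; "eef_rot": TCP orientation; "ft_force": force on the tool from outside, world axes, zero at the start; "wrist_torque": the same for the moment, N m; "width": opening from 0.0 (shut) to 1.0 (fully open).
Only numpy, scipy, OpenCV 4.12 (cv2) and the standard library are available. Lean on these libraries where they do the work, as an engineer would, in place of code of your own. Each camera call takes 0.05 s, during which the arm holds its last target. There are 200 camera calls.

## Task

The round yellow sharps tub is full and must be locked for disposal: press the lock tab inside the notch of its red lid rim all the way down, so that it stays down, with a fingertip. The lid was pressed on at any angle, so the notch is somewhere along the half of the rim that faces the robot, and a fingertip run along the top of the rim will drop into it. Press without forcing, leave the tub standing where it is (not lifted, tipped or pushed away), and do not disturb the things around it.

Things in the scene. Friction and masses are not known exactly. Their poses are not given: they have to be found in the camera images.
- tub: Round yellow sharps tub with a red press-on lid, loose on the work surface, about 1 kg, 150 mm high in all, 134 mm across below the lid. Origin: centre of its underside, z up its axis. Its own axes do NOT show how the lid is turned.
- rim (a point): Point on the tub's axis level with the top of the lid's edge, 150 mm up. That edge is a raised, flat-topped ring, inner radius 56 mm, outer 72 mm. Inside it the lid is a sunken deck 17 mm lower (with a 5 mm ridge within 32 mm of the axis). The lid is stiff to turn. The ring has ONE notch; its middle is anywhere within 67 degrees to either side of the ring's nearest point in -x. Axes do not show it.
- lock_tab (a joint): Red tab in the notch. The notch is cut through the ring, 33 mm wide inside, 42 mm outside, floor 17 mm below the ring's top. Tab: flat plate 29 mm along the ring, 13.5 mm across, mid-notch, 64 mm from the axis. 0: up, its top 7 mm below the ring's top; 0.006: fully down (locked), 13 mm below. Slides straight down against about 6 N friction, no spring, stays where left; up to 4 N does not move it.
- swab_tube: Bystander: sample tube with red cap standing upright, 19 mm across, 100 mm high, loose, 25 g. Origin: centre of its underside.
- cartridge_a: Bystander: test cartridge, blue foot and lid and white body, 42 x 36 mm, 73 mm high, loose, upright. Origin: centre of its underside.
- cartridge_b: Bystander: a second such cartridge, farther off.
- marker: Bystander: black marker pen lying flat, 132 mm long along its x axis, 16 mm thick. Origin: under its middle.
- bottle: Bystander: clear bottle with white cap, 68 mm across, 160 mm high, standing. Origin: centre of its underside.
- full_rack: Bystander: white tube rack full of purple-capped tubes, 220 x 104 mm (long side along its x axis), 104 mm high with the tubes. Origin: centre of its underside.
- empty_rack: Bystander: empty cream tube rack, 292 x 128 mm (long side along its x axis), 68 mm high. Origin: centre of its underside.

How it is judged:
By the outcome, as a careful person would: the job done as asked, in the order asked, and still so for the second after the job is handed in, with the robot touching nothing.
It also fails if it takes over 48 s, if anything falls off the work surface, if the arm or the gripper's body presses on something with over 40 N, if the wrist force passes 120 N, or if a joint passes its speed limit or range.

## Working session

There is one attempt and no reset: what is moved stays moved. The work goes in short steps, Python scripts to look and compute and a tool call to move; the robot and the scene stay as the last step left them, time stands still between calls to the robot, and variables do not carry over. Pictures are saved under pics/ and viewed, about 8 in all and at most 12, crops included, and the job is handed in when it is done.

Besides the shell and the picture viewer there is one more tool, called after "Request:" in YAML: its name, and indented under it one key for each argument. apply_moves: Moves the arm, as the interface text tells. Its arguments: {"type":"object","properties":{"claw":{"type":"array","items":{"type":"number"}},"xyz":{"type":"array","items":{"type":"array","items":{"type":"number"}}},"twist":{"type":"array","items":{"type":"array","items":{"type":"number"}}},"squeeze":{"type":"number"}},"required":["claw","xyz","twist"]}

```bash
ls; mkdir -p pics
cat > h.py <<'E'
import numpy as np,cv2
from rig import observe,eyes,robot
def grab(n,save=None):
    c=eyes.get_calibration(n); im,d=eyes.read_camera(n); im=np.array(im);
    if save: cv2.imwrite('pics/'+save,im)
    return im,np.array(d),c
def cloud(d,c):
    h,w=d.shape; K=np.array(c['K'],float); u,v=np.meshgrid(np.arange(w),np.arange(h))
    p=cv2.undistortPoints(np.stack([u,v],-1).reshape(-1,1,2).astype(np.float64),K,np.array(c['dist_coeffs'],float)).reshape(h,w,2)
    P=np.stack([p[...,0]*d,-p[...,1]*d,-d],-1); T=np.array(c['extrinsics'])
    return P@T[:3,:3].T+T[:3,3]
E
python3 - <<'E'
from h import *
s=observe(); print({k:np.round(v,3).tolist() for k,v in s.items()})
ims=[]
for n in('scene','top'):
    im,d,c=grab(n); W=cloud(d,c); np.savez('/tmp/'+n,im=im,d=d,W=W); ims.append(im)
    b,g,r=[im[...,i].astype(int) for i in range(3)]
    m=(r>120)&(g<90)&(b<90)&(d>0)
    k,l,st,ce=cv2.connectedComponentsWithStats(m.astype(np.uint8))
    print(n,np.round(np.array(c['extrinsics'])[:3,3],2))
    for i in range(1,k):
        if st[i,4]>30: q=W[l==i]; print(st[i],np.round(np.median(q,0),3),np.round(np.percentile(q,[2,98],axis=0),3).tolist())
cv2.imwrite('pics/a.png',cv2.resize(np.vstack(ims),(448*1,600+72)) if 0 else ims[0]); cv2.imwrite('pics/b.png',ims[1])
E
```

```text
pics
{'time': 0.0, 'joint_pos': [-1.275, 0.468, -0.012, 1.604, 0.006, 1.071, -0.056], 'joint_vel': [-0.0, -0.0, -0.0, 0.002, 0.001, -0.0, 0.001], 'joint_torque': [-0.0, -53.237, 0.021, -25.131, 0.012, 0.008, 0.0], 'eef_pos': [0.216, 0.612, 0.23], 'eef_rot': [[-0.0, 0.332, 0.943], [-0.002, 0.943, -0.332], [-1.0, -0.002, 0.0]], 'ft_force': [0.621, -0.332, 0.655], 'wrist_torque': [-0.018, 0.014, -0.004], 'width': 1.001}
scene [1.39 0.41 1.08]
[238 134  49  34 795] [ 0.509 -0.044  0.138] [[0.443, -0.108, 0.13], [0.575, 0.021, 0.153]]
top [0.42 0.   1.36]
[ 245  199   45   45 1464] [ 0.507 -0.043  0.138] [[0.444, -0.109, 0.131], [0.572, 0.018, 0.155]]
```

View pics/a.png

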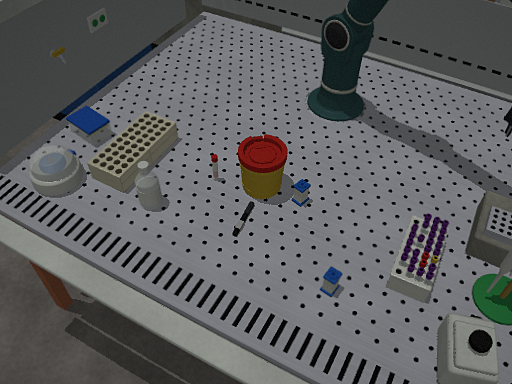

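View pics/b.png

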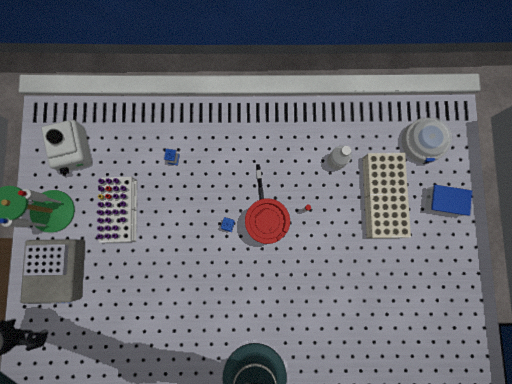

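The scene view shows the red-lidded tub at (263,165). The tube is at (214,167), cartridge_a at (301,192) and the marker at (243,218), all close to it. There is a dark spot on the rim at (264,137), on the robot's side. In the top view the lid is at (267,221), and the side facing the robot is clear.

Run:
```python
from h import *
for n in('top','scene'):
    z=np.load('/tmp/'+n+'.npz'); W,im=z['W'],z['im']
    b,g,r=[im[...,i].astype(int) for i in range(3)]
    m=(r>90)&(g<90)&(b<90)&(z['d']>0)&(np.hypot(W[...,0]-.508,W[...,1]+.044)<.09)
    q=W[m&(W[...,2]>.1)]
    top=q[q[:,2]>.143]; A=np.c_[top[:,:2]*2,np.ones(len(top))]
    c=np.linalg.lstsq(A,(top[:,:2]**2).sum(1),rcond=None)[0]; print(n,len(top),c[:2],np.sqrt(c[2]+c[0]**2+c[1]**2),np.median(top[:,2]))
    c=c[:2]
    sel=W[(W[...,2]>.05)&(np.hypot(W[...,0]-c[0],W[...,1]-c[1])<.08)]
    rr=np.hypot(*(sel[:,:2]-c).T); a=np.degrees(np.arctan2(-(sel[:,1]-c[1]),-(sel[:,0]-c[0])))
    for t in range(-90,91,6):
        k=(abs(a-t)<4)&(rr>.058)&(rr<.070)
        print(t,k.sum(),np.round(np.sort(sel[k,2])[::3],3)[:8])
im=np.load('/tmp/top.npz')['im'][185:260,225:310]; im2=np.load('/tmp/scene.npz')['im'][125:200,220:305]
cv2.imwrite('pics/c.png',cv2.resize(np.hstack([im,im2]),None,fx=4.5,fy=4.5,interpolation=2))
```

```text
top 605 [ 0.5080453  -0.04519835] 0.06384584251763477 0.1510520382588849
-90 12 [0.146 0.149 0.15  0.153]
-84 10 [0.147 0.15  0.153 0.155]
-78 11 [0.147 0.149 0.152 0.154]
-72 11 [0.149 0.151 0.153 0.154]
-66 9 [0.15  0.151 0.152]
-60 9 [0.148 0.152 0.153]
-54 10 [0.148 0.151 0.153 0.155]
-48 10 [0.147 0.149 0.153 0.155]
-42 10 [0.146 0.152 0.154 0.157]
-36 11 [0.146 0.152 0.153 0.155]
-30 11 [0.146 0.148 0.152 0.154]
-24 9 [0.147 0.15  0.155]
-18 11 [0.149 0.15  0.151 0.154]
-12 11 [0.149 0.151 0.153 0.154]
-6 11 [0.147 0.151 0.152 0.153]
0 11 [0.147 0.152 0.153 0.153]
6 12 [0.148 0.149 0.15  0.152]
12 11 [0.149 0.15  0.152 0.154]
18 11 [0.15  0.152 0.152 0.154]
24 10 [0.133 0.149 0.152 0.155]
30 11 [0.133 0.141 0.143 0.145]
36 11 [0.141 0.145 0.145 0.146]
42 11 [0.143 0.145 0.145 0.147]
48 10 [0.144 0.145 0.146 0.148]
54 10 [0.134 0.138 0.144 0.147]
60 11 [0.133 0.138 0.15  0.152]
66 11 [0.149 0.15  0.152 0.153]
72 11 [0.146 0.15  0.154 0.155]
78 9 [0.149 0.152 0.154]
84 9 [0.147 0.151 0.153]
90 11 [0.149 0.149 0.15  0.152]
scene 488 [ 0.50948984 -0.04291818] 0.0644210856945601 0.1
[... 338 characters left out ...]
8 0.15  0.15 ]
-30 7 [0.138 0.149 0.154]
-24 9 [0.14  0.147 0.15 ]
-18 16 [0.129 0.141 0.147 0.149 0.151 0.152]
-12 15 [0.134 0.146 0.148 0.15  0.151]
-6 14 [0.137 0.145 0.148 0.15  0.152]
0 13 [0.14  0.145 0.148 0.15  0.151]
6 14 [0.132 0.145 0.15  0.15  0.152]
12 14 [0.129 0.141 0.148 0.15  0.151]
18 7 [0.143 0.151 0.153]
24 8 [0.134 0.148 0.151]
30 11 [0.131 0.135 0.142 0.145]
36 14 [0.129 0.134 0.141 0.144 0.144]
42 12 [0.129 0.134 0.14  0.143]
48 16 [0.131 0.133 0.14  0.142 0.143 0.145]
54 11 [0.132 0.132 0.141 0.143]
60 6 [0.141 0.149]
66 12 [0.138 0.149 0.151 0.152]
72 12 [0.145 0.149 0.149 0.152]
78 12 [0.138 0.148 0.15  0.152]
84 9 [0.148 0.151 0.152]
90 10 [0.149 0.15  0.151 0.152]
```

View pics/c.png

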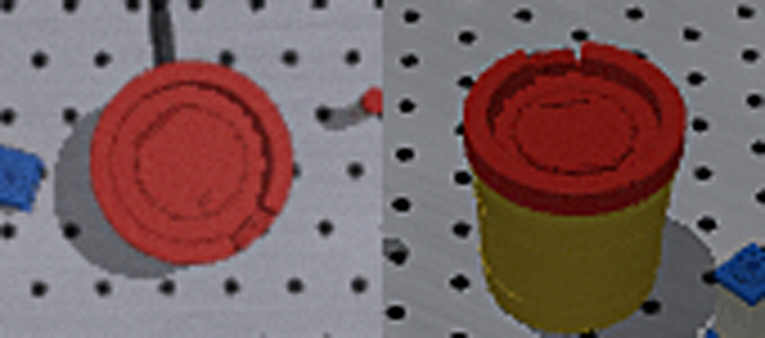

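The notch is clear in both views, at pixel (255,230) in the left (top) crop. Its middle is about +43° from -x towards -y. Tub centre is about (0.509,-0.044), which puts the tab near (0.462,-0.087). I'll go there with shut fingers and the jaw axis radial, so the 22 mm pad width lies along the notch.

Request:
apply_moves:
  claw: [-1,-1,-1,-1,-1,-1,-1,-1]
  xyz:
    - [-1,-26,28.5]
    - [-1,-26,28.5]
    - [-1,-26,28.5]
    - [-1,-26,28.5]
    - [-1,-26,28.5]
    - [-1,-26,28.5]
    - [-1,-26,28.5]
    - [-1,-26,28.5]
  twist:
    - [0.489,0,0]
    - [0.489,0,0]
    - [0.489,0,0]
    - [0.489,0,0]
    - [0.489,0,0]
    - [0.489,0,0]
    - [0.489,0,0]
    - [0.489,0,0]
  squeeze: 20

```text
time: 0.77
eef_pos: [0.3739, 0.3174, 0.2399]
eef_rot: [[-0.0, 0.736, 0.677], [-0.0, 0.677, -0.736], [-1.0, -0.0, -0.0]]
ft_force: [0.8, 0.4, 0.7]
width: -0.0
```

```bash
cat > go.py <<'E'
from h import *; import sys
def go(t,yaw=None):
    s=observe(); R=np.array(s['eef_rot']); p=np.array(s['eef_pos'])
    print('t',s['time'],'p',p.round(4),'y-angle',np.degrees(np.arctan2(R[1,1],R[0,1])).round(2),'x',R[:,0].round(3),'F',np.round(s['ft_force'],2),'w',s['width'])
    print('move cm',(R.T@(np.array(t)-p)*100).round(2), 'j',np.round(s['joint_pos'],2))
    if yaw is not None:
        from scipy.spatial.transform import Rotation as Q
        a=np.radians(yaw); T=np.array([[0,np.cos(a),np.sin(a)],[0,np.sin(a),-np.cos(a)],[-1,0,0]])
        print('twist',Q.from_matrix(R.T@T).as_rotvec().round(4))
if __name__=='__main__': go([float(v) for v in sys.argv[1:4]],float(sys.argv[4]))
E
python3 go.py .4617 -.0873 .21 43
```

```text
t 0.7667 p [0.3739 0.3174 0.2399] y-angle 42.58 x [-0. -0. -1.] F [0.85 0.37 0.65] w -0.00013785871045838793
move cm [  2.99 -20.92  35.73] j [-0.95  0.18  0.21  1.99 -0.05  0.98  0.02]
twist [-0.0073 -0.0001  0.0002]
```

Request:
apply_moves:
  claw: [-1,-1,-1,-1,-1,-1,-1,-1]
  xyz:
    - [1,-21,35.7]
    - [1,-21,35.7]
    - [1,-21,35.7]
    - [1,-21,35.7]
    - [1,-21,35.7]
    - [1,-21,35.7]
    - [1,-21,35.7]
    - [1,-21,35.7]
  twist:
    - [0,0,0]
    - [0,0,0]
    - [0,0,0]
    - [0,0,0]
    - [0,0,0]
    - [0,0,0]
    - [0,0,0]
    - [0,0,0]

```text
time: 1.43
eef_pos: [0.4432, -0.0084, 0.2319]
eef_rot: [[0.0, 0.736, 0.677], [0.001, 0.677, -0.736], [-1.0, 0.001, -0.0]]
ft_force: [0.5, 0.6, -0.4]
width: 0.0
```

```bash
python3 go.py .4617 -.0873 .21 43
```

```text
t 1.4333 p [ 0.4432 -0.0084  0.2319] y-angle 42.58 x [ 0.     0.001 -1.   ] F [ 0.5   0.62 -0.37] w 0.00023050119664156762
move cm [ 2.19 -3.98  7.06] j [-0.52  0.1   0.5   2.11 -0.06  0.94  0.76]
twist [-0.0073 -0.0002 -0.0006]
```

Request:
apply_moves:
  claw: [-1,-1,-1,-1,-1,-1]
  xyz:
    - [2.2,-4,7.1]
    - [2.2,-4,7.1]
    - [2.2,-4,7.1]
    - [2.2,-4,7.1]
    - [2.2,-4,7.1]
    - [2.2,-4,7.1]
  twist:
    - [0,0,0]
    - [0,0,0]
    - [0,0,0]
    - [0,0,0]
    - [0,0,0]
    - [0,0,0]

```text
time: 1.93
eef_pos: [0.4619, -0.0844, 0.2098]
eef_rot: [[-0.0, 0.735, 0.678], [0.001, 0.678, -0.735], [-1.0, 0.0, -0.001]]
ft_force: [0.2, 0.6, -0.1]
width: -0.001
```

```bash
python3 go.py .4617 -.0873 .21 43
python3 - <<'E'
from h import *
im,d,c=grab('wrist','w1.png'); W=cloud(d,c); np.savez('/tmp/w1',im=im,d=d,W=W)
ok=(d>0)&(np.hypot(W[...,0]-.509,W[...,1]+.044)<.085)&(W[...,2]<.17)
t=W[ok&(abs(W[...,2]-.150)<.003)]; print(len(t))
if len(t)>50:
    A=np.c_[t[:,:2]*2,np.ones(len(t))]; x=np.linalg.lstsq(A,(t[:,:2]**2).sum(1),rcond=None)[0]; print(x[:2],np.sqrt(x[2]+x[0]**2+x[1]**2))
k=ok&(abs(W[...,2]-.143)<.002); print('tab',k.sum(),W[k].mean(0) if k.sum() else '')
E
```

```text
t 1.9333 p [ 0.4619 -0.0844  0.2098] y-angle 42.69 x [-0.     0.001 -1.   ] F [ 0.22  0.56 -0.09] w -0.0007333593648093805
move cm [-0.02 -0.21  0.2 ] j [-0.38  0.2   0.56  2.08 -0.13  0.9   0.99]
twist [-0.0054 -0.0007 -0.0002]
8289
[ 0.506383   -0.04316152] 0.06328703479311752
tab 1292 [ 0.49543666 -0.06544284  0.14288316]
```

View pics/w1.png

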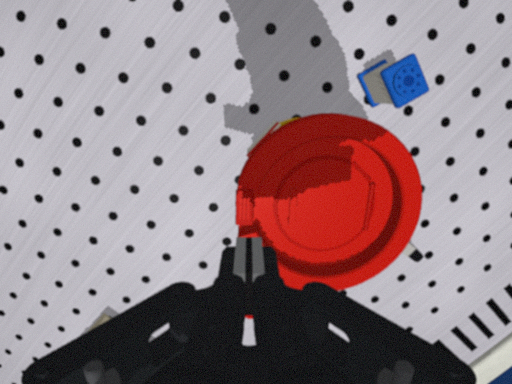

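The wrist view shows the notch with the tab at about (245,207). The shut fingertips are at (249,275). I'll measure the notch angle from this view.

Run:
```python
from h import *
z=np.load('/tmp/w1.npz'); W,d=z['W'],z['d']
for c in ([.5064,-.0432],[.5085,-.0440]):
    q=W[(d>0)]; rr=np.hypot(*(q[:,:2]-c).T); a=np.degrees(np.arctan2(-(q[:,1]-c[1]),-(q[:,0]-c[0])))
    o=[]
    for t in range(0,91,3):
        k=(abs(a-t)<1.5)&(rr>.059)&(rr<.069)&(q[:,2]>.12)&(q[:,2]<.16); o.append((t,int(k.sum()),round(float(np.median(q[k,2])),4) if k.any() else 0))
    print(o)
im=z['im']
m=(abs(W[...,2]-.143)<.0025)&(d>0); m[:180]=0;m[235:]=0;m[:,:225]=0;m[:,265:]=0
ys,xs=np.nonzero(m); print(xs.min(),xs.max(),ys.min(),ys.max(),len(xs),W[m].mean(0),np.percentile(W[m],[3,97],axis=0))
cv2.imwrite('pics/w1c.png',cv2.resize(im[170:290,200:330],None,fx=5,fy=5,interpolation=2))
```

```text
[(0, 68, 0.1497), (3, 68, 0.1497), (6, 64, 0.1497), (9, 63, 0.1496), (12, 64, 0.1497), (15, 67, 0.1494), (18, 62, 0.1497), (21, 66, 0.1498), (24, 58, 0.1496), (27, 9, 0.1494), (30, 64, 0.1416), (33, 63, 0.1427), (36, 55, 0.1429), (39, 54, 0.1427), (42, 53, 0.1426), (45, 54, 0.1429), (48, 53, 0.1429), (51, 52, 0.1429), (54, 41, 0.1426), (57, 6, 0.1422), (60, 147, 0.1432), (63, 8, 0.1498), (66, 0, 0), (69, 0, 0), (72, 0, 0), (75, 0, 0), (78, 0, 0), (81, 0, 0), (84, 0, 0), (87, 0, 0), (90, 0, 0)]
[(0, 67, 0.1497), (3, 65, 0.1496), (6, 65, 0.1498), (9, 65, 0.1497), (12, 62, 0.1496), (15, 60, 0.1496), (18, 62, 0.1498), (21, 62, 0.1498), (24, 41, 0.1496), (27, 24, 0.1405), (30, 71, 0.1425), (33, 55, 0.1428), (36, 55, 0.1428), (39, 53, 0.1429), (42, 56, 0.1427), (45, 49, 0.143), (48, 53, 0.1429), (51, 48, 0.1428), (54, 20, 0.1423), (57, 127, 0.1415), (60, 27, 0.1496), (63, 0, 0), (66, 0, 0), (69, 0, 0), (72, 0, 0), (75, 0, 0), (78, 0, 0), (81, 0, 0), (84, 0, 0), (87, 0, 0), (90, 0, 0)]
236 259 181 234 673 [ 0.46028606 -0.08715699  0.14272645] [[ 0.44798394 -0.10120749  0.14128017]
 [ 0.47574901 -0.0743979   0.14421405]]
```

View pics/w1c.png

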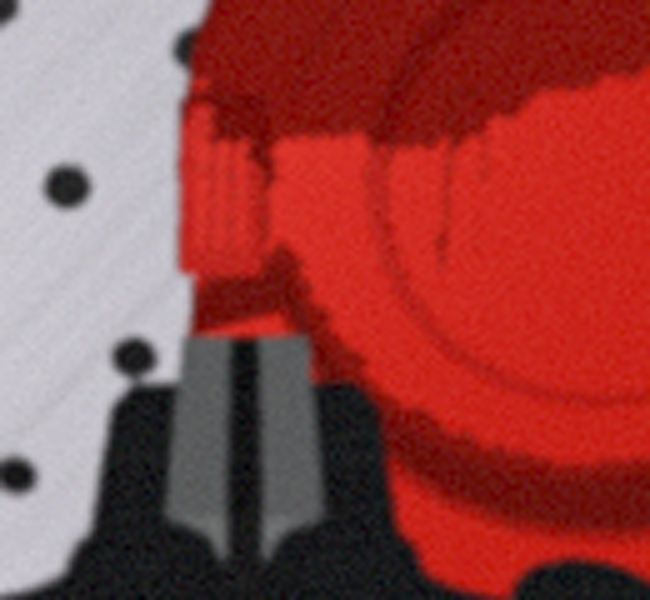

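Measured tab centre is about (0.4605,-0.0872), top at z 0.143, as expected. I'll descend partway and check the lag.

Request:
apply_moves:
  claw: [-1,-1,-1,-1,-1]
  xyz:
    - [2,0,0]
    - [4,0,0]
    - [4.5,0,0]
    - [4.5,0,0]
    - [4.5,0,0]
  twist:
    - [0,0,0]
    - [0,0,0]
    - [0,0,0]
    - [0,0,0]
    - [0,0,0]

```text
time: 2.4
eef_pos: [0.4623, -0.0852, 0.1654]
eef_rot: [[0.0, 0.736, 0.677], [0.0, 0.677, -0.736], [-1.0, 0.0, 0.0]]
ft_force: [-0.2, -0.2, 0.0]
width: 0.001
```

```bash
python3 go.py .4605 -.0872 .155 43
```

```text
t 2.4 p [ 0.4623 -0.0852  0.1654] y-angle 42.64 x [ 0.  0. -1.] F [-0.16 -0.18  0.  ] w 0.000830942402546693
move cm [ 1.04 -0.27  0.03] j [-0.35  0.27  0.54  2.12 -0.19  0.8   1.05]
twist [-0.0064  0.0001 -0.0002]
```

Request:
apply_moves:
  claw: [-1,-1,-1,-1,-1,-1]
  xyz:
    - [0.4,-0.25,0]
    - [0.8,-0.25,0]
    - [1.2,-0.25,0]
    - [1.5,-0.25,0]
    - [1.8,-0.25,0]
    - [1.8,-0.25,0]
  twist:
    - [0,0,0]
    - [0,0,0]
    - [0,0,0]
    - [0,0,0]
    - [0,0,0]
    - [0,0,0]

```text
time: 2.9
eef_pos: [0.4599, -0.0874, 0.1463]
eef_rot: [[-0.001, 0.737, 0.676], [-0.0, 0.676, -0.737], [-1.0, -0.001, -0.001]]
ft_force: [-0.3, -0.2, 0.2]
width: -0.004
```

```bash
python3 go.py .4605 -.0872 .137 43
python3 - <<'E'
from h import *
im,d,c=grab('wrist')
cv2.imwrite('pics/w2.png',cv2.resize(im[140:300,160:360],None,fx=3.5,fy=3.5,interpolation=2))
E
```

```text
t 2.9 p [ 0.4599 -0.0874  0.1463] y-angle 42.56 x [-0.001 -0.    -1.   ] F [-0.29 -0.23  0.21] w -0.004484062719336903
move cm [0.93 0.07 0.03] j [-0.34  0.3   0.53  2.14 -0.22  0.76  1.08]
twist [-0.0077 -0.0006  0.0007]
```

View pics/w2.png

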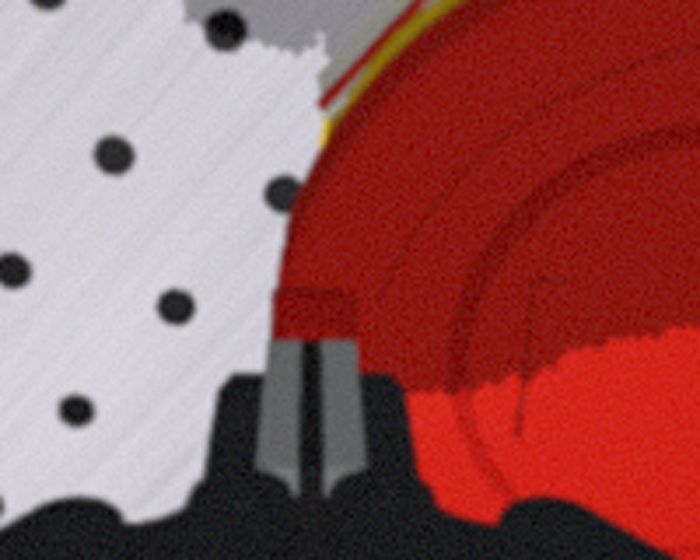

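The fingertips, at (310,345) in the crop, sit inside the notch below ring level with no contact force. I'll press gently in small steps.

Request:
apply_moves:
  claw: [-1,-1,-1,-1,-1,-1]
  xyz:
    - [0.1,0,0]
    - [0.2,0,0]
    - [0.3,0,0]
    - [0.4,0,0]
    - [0.5,0,0]
    - [0.5,0,0]
  twist:
    - [0,0,0]
    - [0,0,0]
    - [0,0,0]
    - [0,0,0]
    - [0,0,0]
    - [0,0,0]

```text
time: 3.45
eef_pos: [0.4603, -0.0875, 0.1421]
eef_rot: [[0.0, 0.736, 0.676], [0.0, 0.676, -0.736], [-1.0, 0.0, -0.0]]
ft_force: [-1.9, -0.2, 3.1]
width: -0.001
```

```bash
python3 go.py .4605 -.0872 .137 43
```

```text
t 3.45 p [ 0.4603 -0.0875  0.1421] y-angle 42.57 x [ 0.  0. -1.] F [-1.86 -0.22  3.1 ] w -0.0012514488705770096
move cm [ 0.51  0.04 -0.01] j [-0.33  0.31  0.53  2.14 -0.23  0.75  1.09]
twist [-0.0076 -0.0001 -0.0003]
```

Contact at the expected height. Continuing.

Request:
apply_moves:
  claw: [-1,-1,-1,-1,-1]
  xyz:
    - [0.1,0,0]
    - [0.2,0,0]
    - [0.3,0,0]
    - [0.4,0,0]
    - [0.4,0,0]
  twist:
    - [0,0,0]
    - [0,0,0]
    - [0,0,0]
    - [0,0,0]
    - [0,0,0]

```text
time: 3.87
eef_pos: [0.4603, -0.0874, 0.1381]
eef_rot: [[0.0, 0.736, 0.676], [0.0, 0.676, -0.736], [-1.0, 0.0, -0.0]]
ft_force: [-0.6, 1.2, 5.3]
width: -0.001
```

```bash
python3 go.py .4605 -.0872 .137 43
```

```text
t 3.8667 p [ 0.4603 -0.0874  0.1381] y-angle 42.57 x [ 0.  0. -1.] F [-0.64  1.18  5.28] w -0.0012327483863849888
move cm [ 0.11  0.03 -0.  ] j [-0.33  0.32  0.52  2.14 -0.23  0.74  1.09]
twist [-0.0075 -0.0001 -0.0004]
```

Request:
apply_moves:
  claw: [-1,-1,-1,-1]
  xyz:
    - [0.05,0,0]
    - [0.1,0,0]
    - [0.15,0,0]
    - [0.15,0,0]
  twist:
    - [0,0,0]
    - [0,0,0]
    - [0,0,0]
    - [0,0,0]

```text
time: 4.2
eef_pos: [0.4603, -0.0875, 0.1369]
eef_rot: [[0.0, 0.737, 0.676], [0.001, 0.676, -0.737], [-1.0, 0.001, -0.0]]
ft_force: [-3.1, 0.6, 7.7]
width: 0.001
```

```bash
python3 go.py .4605 -.0872 .137 43
```

```text
t 4.2 p [ 0.4603 -0.0875  0.1369] y-angle 42.56 x [ 0.     0.001 -1.   ] F [-3.11  0.61  7.69] w 0.0006595885335054438
move cm [-0.01  0.04 -0.01] j [-0.33  0.32  0.52  2.14 -0.24  0.73  1.09]
twist [-0.0077 -0.0002 -0.0005]
```

Request:
apply_moves:
  claw: [-1,-1,-1,-1]
  xyz:
    - [0.05,0,0]
    - [0.1,0,0]
    - [0.1,0,0]
    - [0.1,0,0]
  twist:
    - [0,0,0]
    - [0,0,0]
    - [0,0,0]
    - [0,0,0]

```text
time: 4.53
eef_pos: [0.4603, -0.0875, 0.1367]
eef_rot: [[0.0, 0.737, 0.676], [0.001, 0.676, -0.737], [-1.0, 0.001, -0.001]]
ft_force: [-5.8, 1.6, 18.0]
width: 0.0
```

```bash
python3 go.py .4605 -.0872 .137 43
```

```text
t 4.5333 p [ 0.4603 -0.0875  0.1367] y-angle 42.56 x [ 0.     0.001 -1.   ] F [-5.83  1.55 18.02] w 0.0002280012170272429
move cm [-0.03  0.03 -0.01] j [-0.33  0.32  0.52  2.14 -0.24  0.73  1.09]
twist [-0.0077 -0.0007 -0.001 ]
```

The tab is on its hard stop: 18 N with no further travel, z 0.1367. Retreating straight up.

Request:
apply_moves:
  claw: [-1,-1,-1,-1,-1,-1,-1,-1]
  xyz:
    - [-0.2,0,0]
    - [-0.6,0,0]
    - [-1.5,0,0]
    - [-3,0,0]
    - [-5,0,0]
    - [-7.5,0,0]
    - [-7.5,0,0]
    - [-7.5,0,0]
  twist:
    - [0,0,0]
    - [0,0,0]
    - [0,0,0]
    - [0,0,0]
    - [0,0,0]
    - [0,0,0]
    - [0,0,0]
    - [0,0,0]

```text
time: 5.2
eef_pos: [0.4611, -0.0875, 0.2118]
eef_rot: [[0.003, 0.736, 0.677], [0.0, 0.677, -0.736], [-1.0, 0.003, 0.002]]
ft_force: [-0.8, 0.7, -0.3]
width: -0.003
```

```bash
python3 go.py .4605 -.0872 .21 43
python3 - <<'E'
from h import *
im,d,c=grab('wrist'); W=cloud(d,c)
k=(d>0)&(np.hypot(W[...,0]-.4605,W[...,1]+.0872)<.005)&(W[...,2]<.17)
print('tab z',k.sum(),np.median(W[k][:,2]) if k.any() else '')
t=W[(d>0)&(abs(W[...,2]-.150)<.003)&(np.hypot(W[...,0]-.509,W[...,1]+.044)<.085)]
A=np.c_[t[:,:2]*2,np.ones(len(t))]; x=np.linalg.lstsq(A,(t[:,:2]**2).sum(1),rcond=None)[0]; print('rim',x[:2],np.median(t[:,2]))
im2,d2,_=grab('scene')
z=np.load('/tmp/scene.npz'); D=cv2.absdiff(im2,z['im']).max(2)
cv2.imwrite('pics/e.png',np.hstack([cv2.resize(im[130:300,180:350],(400,400)),cv2.resize(im2[90:290,150:350],(400,400))]))
E
```

```text
t 5.2 p [ 0.4611 -0.0875  0.2118] y-angle 42.58 x [ 0.003  0.    -1.   ] F [-0.85  0.7  -0.34] w -0.0027285526333764142
move cm [ 0.18 -0.03 -0.06] j [-0.38  0.19  0.57  2.08 -0.13  0.9   1.  ]
twist [-0.0074  0.002  -0.0028]
tab z 130 0.13676449252435074
rim [ 0.50646812 -0.04347638] 0.14954525579870476
```

View pics/e.png

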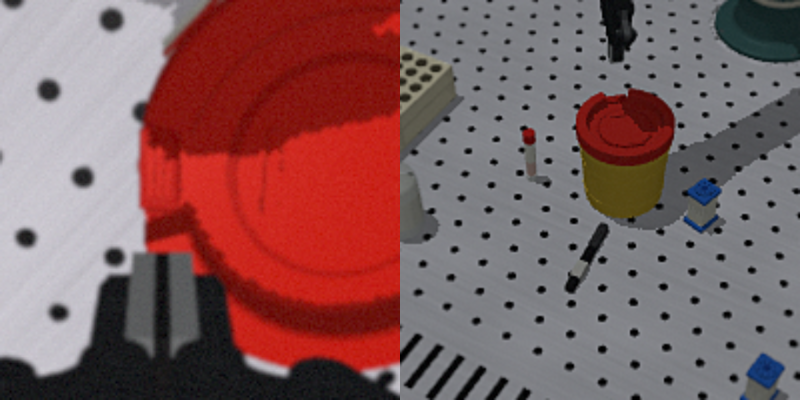

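The left half shows the tab deep in the notch at (160,180). The right half shows the tub and the things beside it standing as before, and the robot clear of everything.

```bash
python3 -c "
from rig import robot; print(robot.finish_job())"
```

```text
the job is handed in; nothing more can be done
None
```

The lock tab is pressed fully down and stays down, and the job is handed in at about 5.3 s of the 48 s allowed. I found the notch in the camera images, about 43° round from the rim's nearest point towards -y, so I didn't need to run a finger along the rim. I pressed with the shut fingertips in small steps.

- **Pressing:** the tab slid at about 5–8 N, then stopped. Force rose to 18 N with only 0.2 mm more travel, so it was on its stop. There was also about 6 N of sideways force at that moment.
- **Tab after release:** its top measured z = 0.1368, down from 0.1428. That is 6 mm of travel, and about 12.8 mm below the rim against 13 mm nominal.
- **Tub:** the rim centre moved about 0.3 mm between the wrist camera views before and after, which is within measurement noise.
- **Things around it:** the tube, the cartridges and the marker looked as before in the last picture. I judged this by eye only. The bottle and the empty rack were only partly in that crop, and the full rack was outside it.
- **Disagreement:** the scene, top and wrist cameras differed by about 3 mm on the tub centre. I placed the finger from the tab as seen by the wrist camera.

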